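Open the guarded solvent-waste bottle

TASK

Open the solvent-waste bottle: lift the red thumb latch of the yellow guard gate out of its catch and swing the gate fully open, clear of the bottle. Then push the blue safety cap down against its spring, turn it anticlockwise while it is down, lift it off and set it gently, grip bar up, flat in the green drip tray. Leave the gate open and do not disturb the other things on the bench.

Things in the scene. Friction and masses are not known exactly. Their poses are not given: they have to be found in the camera images.
- station: fixed grey base plate, 270 (x) x 130 (y) x 12 mm, bottle at its origin (underside). At x = +95 mm a 20 mm round hinge post, top 204 mm above the bench; at x = -95 mm, robot's side, the catch post, 16 x 34 mm, top 188 mm, with two prongs to 204 mm that hold the latch bar. At x = +115, y = -80 mm an upright 12 mm steel rod, 372 mm tall, 30 mm clamp block from 285 to 315 mm: an obstacle.
- gate (a joint): angle of the yellow guard gate about the upright hinge post, rad: 0 shut over the cap (as at the start), grows as its free end swings to the station's +y (robot's left; clockwise from above), stop at 1.4. Moves easily, stays where left. Frame 50 mm wide, reaches 160 mm from the hinge axis, 190 to 200 mm above the bench; cross bar at its end down to 181 mm.
- gate_hinge (a point): point on the gate's hinge axis, 195 mm above the bench; its axes turn with the gate, the gate extending along its -x
- latch (a joint): angle of the thumb latch bar about its level pivot, rad: 0 level in the catch (gravity returns it), grows as the tab end is lifted, stop at 0.6; free of the catch from about 0.2 up. Pivot on the gate 85 mm from the hinge axis, 195 mm above the bench; bar 10 x 10 mm. Lifting takes under 2 N.
- latch_tab (a point): centre of the red thumb tab at the end of the latch bar: upright plate 36 mm long (x, +x towards the gate's hinge), 10 mm thick (y), 35 mm tall (190 to 225 mm above the bench when level); pinch across its thickness from above. 145 mm from the latch pivot, 12.5 mm above the bar's middle line, 230 mm from the hinge axis. Its axes turn with gate and latch.
- bottle: fixed white bottle in the station, 96 mm diameter, shoulder 82 to 98 mm, mouth rim 132 mm above its underside; origin at the centre of its underside, 12 mm above the bench. It cannot turn or tip.
- cap: loose blue safety cap, about 0.13 kg, 72 mm diameter; origin at the centre of the skirt's lower edge, z up. Skirt and flat round shoulder reach 30 mm above the origin; on the shoulder stands a grip bar 66 mm long (its x), 20 mm wide (its y), from 30 to 56 mm above the origin. At the start it is locked on the bottle, origin 128 mm above the bench.
- cap_bar (a point): centre of the grip bar, 43 mm above the cap's origin, same axes. To unlock: push the cap down at least 6 mm (hard stop at 8 mm) and, while it is down, turn it anticlockwise seen from above by 40 to 80 degrees (60 is best, stop near 86) from its locked yaw, then lift straight up; clear of the neck after 25 mm. It can also be pressed by the fingertips on the shoulder beside the bar.
- plunger (a joint): spring plunger in the bottle's mouth that carries the cap, m: 0 with the cap locked, about -0.008 with the cap pressed fully down, +0.002 with the cap unlocked or off. The spring pushes up with about 7 N at 0 and 12 N fully down; press with less than 25 N.
- tray: fixed green square drip tray, 120 x 120 x 14 mm, wall and floor 4 mm; origin at the centre of its underside
- beaker: loose empty glass beaker, 80 mm diameter, 105 mm tall; origin at centre of underside; leave alone
- rack: loose white tube rack, 75 (x) x 105 (y) mm, tube caps 107 mm high; origin at centre of underside; leave alone
- reagent: loose amber reagent bottle, 68 mm diameter, 135 mm tall; origin at centre of underside; leave alone
There are look-alikes about, which are no part of the job. Several things have the shape of the cap; the one meant has the colours described above.

How it is judged (in metres and radians):
On the way, in this order (a step that is already met when the one before it is completed fails the run):
1. the guard gate is swung open past 1.1 rad (value of joint gate above 1.1 rad), for 0.1 s.
2. the cap is pushed down against its spring (value of joint plunger below -0.004 m), for 0.1 s.
3. the cap is lifted off the bottle (z of cap in the frame of bottle above 0.135 m), for 0.1 s.
At the end, for the whole second after the job is handed in: The gate stands open past 1.1 rad, and the cap lies at rest, grip bar up, flat (within 0.12 rad) on the floor of the drip tray, inside its walls (within 25 mm of its centre along each side) (value of joint gate above 1.1 rad and x of cap in the frame of tray between -0.025 and 0.025 m and y of cap in the frame of tray between -0.025 and 0.025 m and z of cap in the frame of tray below 0.01 m and angle between cap's own z axis and vertical below 0.12 rad and linear speed of cap below 0.02 m/s); the robot touches nothing.
It fails at once if a bystander (beaker, rack or reagent bottle) moved more than 30 mm (distance of any of beaker, rack, reagent from where it was at the start of the episode above 0.03 m).
It fails at once if a bystander tipped over (angle between any of beaker, rack, reagent's own z axis and vertical above 0.5 rad).
It fails at once if the cap was dropped or thrown (faster than 0.7 m/s out of the fingers) (linear speed of cap above 0.7 m/s and contact force between the fingers and cap below 0.05 N).
It also fails if it takes over 61 s, if anything falls off the work surface, if the arm or the gripper's body presses on something with over 40 N, if the wrist force passes 120 N, or if a joint passes its speed limit or range.

ROBOT

A 6-joint arm with a two-finger parallel gripper is mounted at the origin on the work surface. World frame = base frame: x ahead of the robot, y to its left, z up, the work surface at z = 0. Lengths are in mm, angles in rad, forces in N, time in s.
With the tool pointing down it reaches from about 400 to 925 mm from the base axis. Payload 12.5 kg.
Tool frame: the origin (TCP) lies midway between the tips of the shut fingers; the grasp point (between the pads) lies 19 mm behind it (env.grip_depth is the distance from the TCP to the grasp point, in mm); z points along the fingers, y is the line along which they close (so a half turn about z gives the same grasp; the last joint's range is limited). The gripper opens to 95 mm and grips with 3 to 60 N. Pads are 20 mm wide; open, the fingers measure 119 mm over their backs; the gripper's body (75 mm by 180 mm) begins 59 mm behind the grasp point.
Start: joints at [-1.222, 0.491, 1.559, -0, 1.092, -0.106], TCP at [274.576, -561.476, 214.661] pointing down, gripper open.
Joint ranges: [-3.1, 3.1], [-0.84, 2.19], [0.05, 2.79], [-1.13, 4.28], [0.06, 2.93], [-2.69, 2.69]. Speed limits (rad/s): [2.22, 2.22, 2.79, 3.14, 3.14, 3.14].

INTERFACE

Orientations are given as [roll, pitch, yaw] about the fixed x, y, z axes, in that order (R = Rz(yaw) Ry(pitch) Rx(roll)).
In Python, from cell import monitor, viewer, order, env gives the robot as it stands.
- The arm moves only by the tool move_arm, never from a script. Its argument "moves" is one flat list of numbers, 4 for each row, row after row: the shift along the tool's x, y, z normalised to -1 to 1, where 1 is 0.15 m, then the turn about the tool's z normalised to -1 to 1, where 1 is pi/2 rad. A call has 1 to 10 rows; each row shifts and turns the commanded pose from where the row before left it, along the tool's axes as they then stand; what a row does not reach is not made up. A row lasts 1/8 s, in which the tool goes at most 62.5 mm and 10.7 degrees, less where a joint would pass 70% of its speed; a pose out of reach is approached as far as the arm can. A call with a number of a shift or a turn outside -1 to 1 is refused whole. A call with a gripper value outside its range is refused whole. "claw" is the finger opening in mm, from 0 to 95.1, set as the call begins (left out, the last holds). The fingers move at their own pace and stop on an object; the grip force is fixed at half the most. Time passes only in rows, so rows that do not move let the fingers close. It gives the time, the measured TCP pose, the force, the opening and the grip force at its end, in the units of the state.
- monitor.state(): the state, without advancing time (a new reading comes with each control period).
- viewer.read_camera(name): name is "scene" or "top" or "wrist"; returns the picture (384x512x3 uint8, red, green, blue); there is no depth.
- viewer.camera_info(name): a dict with "K" (3x3 intrinsics, pixels), "camera_from_world" (4x4, takes a point from world to camera coordinates). Camera axes: x right, y down, z forward; pixel columns grow to the right and rows downward; lengths in mm; the calibration is good to about 2 mm. A picture is of the moment at which its call begins: read the wrist's pose just before it. camera_info takes no time and is no camera call; for the wrist camera it gives the pose at the moment of the call.
- order.job_done(): hands the job in; it is judged then, once.
The state is a dict: "t": time; "joints": joint angles; "qvel": joint speeds; "tau": joint torques, N m; "eef_pos": TCP position; "tcp_rot": TCP orientation; "ft_force": force on the tool from outside, world axes, zero at the start; "moment": the same for the moment, N m; "opening": opening from 0.0 (shut) to 1.0 (fully open); "grip_force": force on a finger pad.
Only numpy, scipy, OpenCV 4.12 (cv2) and the standard library are available. Lean on these libraries where they do the work, as an engineer would, in place of code of your own. Each camera call takes 0.05 s, during which the arm holds its last target. There are 200 camera calls.

## Working session

There is one attempt and no reset: what is moved stays moved. The work goes in short steps, Python scripts to look and compute and a tool call to move; the robot and the scene stay as the last step left them, time stands still between calls to the robot, and variables do not carry over. Pictures are saved under pics/ and viewed, at most 10 in all, crops included, and the job is handed in when it is done.

Besides the shell and the picture viewer there is one more tool, called after "Call:" as name(argument=value, ...), one argument or row to a line, values as JSON. move_arm: Moves the arm, as the interface text tells. Scaled input: -1 to 1 covers 0.15 m each way for a shift and pi/2 rad each way for a turn. Its arguments: {"type":"object","properties":{"moves":{"type":"array"},"claw":{"type":"number"}},"required":["moves"]}

```bash
mkdir -p pics; ls; python3 - <<'E'
from cell import monitor, viewer, order, env
import cv2, numpy as np
s=monitor.state(); print({k:np.round(v,3).tolist() for k,v in s.items()}, env.grip_depth)
for n in ("scene","top"):
    im=viewer.read_camera(n); cv2.imwrite(f"pics/{n}0.png",im[:,:,::-1])
    i=viewer.camera_info(n); print(n,np.round(i["K"],1).tolist(),np.round(i["camera_from_world"],3).tolist())
a=cv2.imread("pics/scene0.png");b=cv2.imread("pics/top0.png")
E
```

```text
pics
{'t': 0.0, 'joints': [-1.222, 0.492, 1.559, 0.0, 1.092, -0.106], 'qvel': [-0.001, 0.0, 0.001, -0.0, 0.001, 0.001], 'tau': [0.003, -61.263, -25.818, 0.069, 0.048, -0.0], 'eef_pos': [274.492, -561.209, 214.071], 'tcp_rot': [-3.14, -0.0, 0.455], 'ft_force': [0.561, -0.141, -0.253], 'moment': [0.004, 0.037, -0.018], 'grip_force': 0.0, 'opening': 1.002} 18.8
scene [[450.0, 0.0, 257.5], [0.0, 450.0, 190.6], [0.0, 0.0, 1.0]] [[-0.884, 0.467, 0.019, 518.853], [0.233, 0.476, -0.848, -27.558], [-0.405, -0.745, -0.529, 1525.229], [0.0, 0.0, 0.0, 1.0]]
top [[472.9, 0.0, 258.8], [0.0, 472.9, 184.5], [0.0, 0.0, 1.0]] [[0.025, -1.0, -0.0, 7.6], [-0.992, -0.025, -0.126, 590.368], [0.126, 0.004, -0.992, 1446.438], [0.0, 0.0, 0.0, 1.0]]
```

View pics/scene0.png

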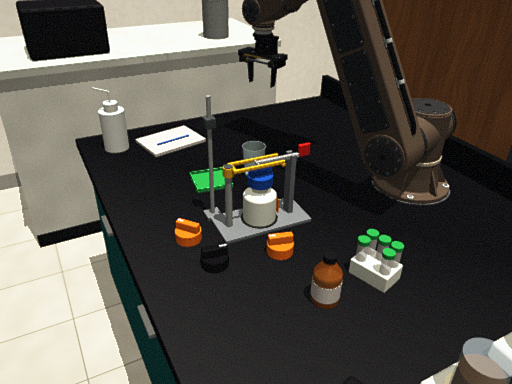

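View pics/top0.png

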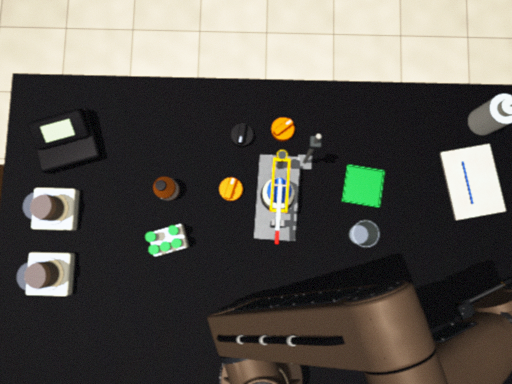

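The top view shows the station at about (278,197), with the red tab at (277,237), the blue cap at (279,195) under the yellow gate, and the tray at (363,186). The scene view shows the red tab at (304,150), the blue cap at (260,180) and the tray at (208,180). Cap look-alikes are orange at (283,129) and (231,189) and black at (242,134) in the top view. Only the blue one on the bottle fits the description. Next I triangulate by colour.

```bash
cat > h.py <<'E'
from cell import monitor, viewer, order, env
import cv2, numpy as np
def ray(info,uv):
    M=np.array(info["camera_from_world"]);R,t=M[:3,:3],M[:3,3]
    d=R.T@np.linalg.solve(np.array(info["K"]),[uv[0],uv[1],1.]); return -R.T@t,d/np.linalg.norm(d)
def onplane(info,uv,z):
    c,d=ray(info,uv); return c+d*(z-c[2])/d[2]
def tri(rays):
    A=sum(np.eye(3)-np.outer(d,d) for c,d in rays);b=sum((np.eye(3)-np.outer(d,d))@c for c,d in rays)
    p=np.linalg.solve(A,b); return p,max(np.linalg.norm(np.cross(p-c,d)) for c,d in rays)
HUE={"red":((0,8),(172,180)),"yellow":((20,33),),"blue":((105,125),),"green":((50,72),)}
def blobs(im,col,s=130,v=70,mina=15):
    h=cv2.cvtColor(im,cv2.COLOR_RGB2HSV)
    m=sum(cv2.inRange(h,(a,s,v),(b,255,255)) for a,b in HUE[col])
    n,l,st,c=cv2.connectedComponentsWithStats(m.astype(np.uint8))
    return [(st[i].tolist(),np.round(c[i],1).tolist(),l==i) for i in range(1,n) if st[i][4]>=mina]
E
python3 - <<'E'
from h import *
for n in ("scene","top"):
    im=cv2.imread(f"pics/{n}0.png")[:,:,::-1].copy()
    for c in HUE: print(n,c,[(a,b) for a,b,_ in blobs(im,c)])
S=viewer.camera_info("scene");T=viewer.camera_info("top")
a=cv2.imread("pics/scene0.png")[110:230,180:340];b=cv2.imread("pics/top0.png")[120:260,210:400]
a=cv2.resize(a,None,fx=4,fy=4,interpolation=cv2.INTER_CUBIC)
b=cv2.resize(b,None,fx=4,fy=4,interpolation=cv2.INTER_CUBIC)
cv2.imwrite("pics/ca.png",a);cv2.imwrite("pics/cb.png",b)
E
```

```text
scene red [([298, 142, 13, 15, 153], [303.7, 148.5])]
scene yellow [([222, 153, 64, 25, 367], [251.2, 163.8])]
scene blue [([247, 167, 27, 23, 345], [262.1, 179.7]), ([251, 170, 8, 4, 18], [254.8, 171.2])]
scene green [([213, 167, 12, 23, 226], [218.2, 178.2]), ([189, 168, 21, 25, 357], [200.7, 179.8]), ([358, 228, 46, 32, 558], [381.9, 242.4])]
top red [([274, 231, 6, 14, 60], [276.5, 238.1])]
top yellow [([272, 118, 16, 16, 151], [279.1, 124.9]), ([277, 127, 16, 12, 85], [285.7, 134.0]), ([269, 149, 22, 64, 437], [280.6, 179.1]), ([220, 178, 14, 20, 197], [226.0, 187.6]), ([230, 182, 12, 18, 87], [237.1, 191.0])]
top blue [([462, 162, 11, 41, 57], [466.9, 182.1]), ([281, 178, 5, 6, 19], [282.9, 180.7]), ([268, 184, 2, 13, 23], [268.6, 190.2]), ([274, 187, 3, 15, 30], [275.4, 193.9]), ([282, 187, 3, 15, 30], [283.1, 194.0])]
top green [([341, 164, 44, 44, 1537], [362.9, 185.5]), ([169, 225, 9, 10, 71], [172.7, 229.5]), ([144, 231, 12, 12, 97], [149.5, 236.1]), ([148, 239, 34, 16, 229], [163.6, 246.2])]
```

View pics/cb.png

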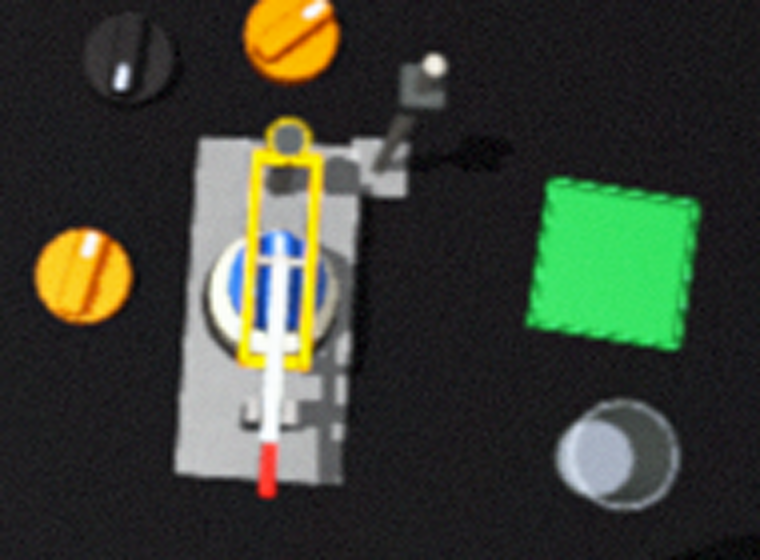

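View pics/ca.png

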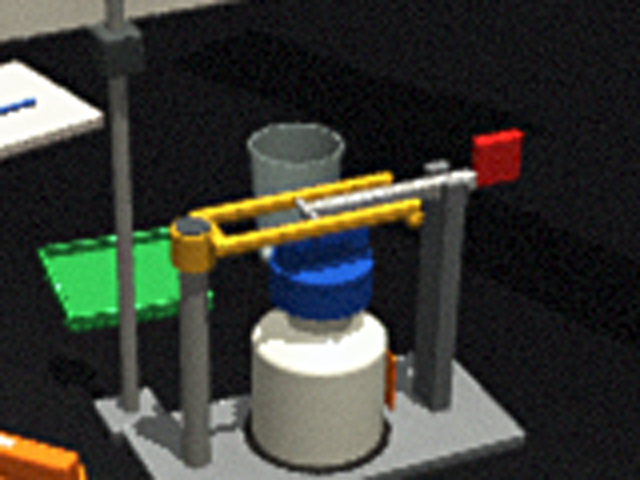

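```bash
python3 - <<'E'
from h import *
S=viewer.camera_info("scene");T=viewer.camera_info("top")
def t2(n,a,b):
    p,e=tri([ray(S,a),ray(T,b)]);print(n,p.round(1),"res",round(e,1));return p
tab=t2("tab",(303.7,148.5),(276.5,238.1))
h=t2("hinge top",(228.75,167.5),(282.25,154.5))
tr=t2("tray",(208,179.5),(362.9,185.5))
print("tab top@225",onplane(T,(276.5,238.1),225).round(1),"hinge@204",onplane(T,(282.25,154.5),204).round(1),"tray@8",onplane(T,(362.9,185.5),8).round(1))
print("dist",np.linalg.norm((tab-h)[:2]),"yaw",np.arctan2(*(h-tab)[1::-1]))
im=cv2.imread("pics/top0.png")[:,:,::-1].copy()
m=[b for b in blobs(im,"green") if b[0][4]>1000][0][2]
print("tray corners",[onplane(T,p,14).round(1)[:2].tolist() for p in cv2.boxPoints(cv2.minAreaRect(np.argwhere(m)[:,::-1].astype(np.float32)))])
c=viewer.camera_info("wrist");print(np.round(c["camera_from_world"],3).tolist(), np.round(c["K"],0).tolist())
print(monitor.state()["t"])
E
```

```text
tab [424.1 -32.2 205.7] res 2.8
hinge top [655.9 -42.  196.4] res 0.9
tray [ 603.9 -314.9    0. ] res 4.8
tab top@225 [421.6 -29.9 225. ] hinge@204 [655.2 -42.1 204. ] tray@8 [ 598.6 -310.7    8. ]
dist 232.00466255398823 yaw -0.042242406382252955
tray corners [[545.2, -237.4], [668.9, -256.8], [651.4, -383.1], [528.1, -362.4]]
[[0.439, -0.898, -0.002, -623.667], [-0.862, -0.422, 0.282, -32.886], [-0.254, -0.122, -0.959, 391.917], [0.0, 0.0, 0.0, 1.0]] [[308.0, 0.0, 254.0], [0.0, 308.0, 192.0], [0.0, 0.0, 1.0]]
0.1
```

Call:
move_arm(
  moves=[0, 0, -0.3, 0, 0, 0, -0.3, 0, 0.3, -0.34, 0, 0, 0.3, -0.34, 0, 0, 0.3, -0.34, 0, 0, 0.3, -0.34, 0, 0, 0.25, -0.28, 0, 0, 0.25, -0.28, 0, 0, 0.25, -0.28, 0, 0, 0.25, -0.28, 0, 0],
  claw=60,
)

```text
t: 1.35
eef_pos: [401.8, -101.8, 304.6]
tcp_rot: [3.141, -0.0, 0.454]
ft_force: [1.0, -0.2, -1.6]
opening: 0.632
grip_force: 0.0
```

Call:
move_arm(
  moves=[0.1, -0.12, 0, -0.11, 0, 0, 0, -0.11, 0, 0, 0, -0.11, 0, 0, 0, -0.11, 0, 0, 0, -0.11, 0, 0, 0, -0.11, 0, 0, 0, -0.11, 0, 0, 0, -0.11, 0, 0, 0, -0.11, 0, 0, 0, -0.11],
)

```text
t: 2.6
eef_pos: [407.2, -80.8, 304.4]
tcp_rot: [-3.141, -0.0, 2.188]
ft_force: [-0.3, 0.6, 0.9]
opening: 0.633
grip_force: 0.0
```

Call:
move_arm(
  moves=[0, 0, 0, -0.11, 0, 0, 0, -0.11, 0, 0, 0, -0.11, 0, 0, 0, -0.11, 0, 0, 0, -0.11, 0, 0, 0, -0.03, 0, 0, 0, 0],
)

```text
t: 3.48
eef_pos: [407.2, -80.8, 304.5]
tcp_rot: [3.142, -0.0, 3.093]
ft_force: [-0.6, 0.2, -0.0]
opening: 0.633
grip_force: 0.0
```

```bash
python3 - <<'E'
from h import *
s=monitor.state();print(s["t"],s["eef_pos"],s["tcp_rot"],s["joints"])
i=viewer.camera_info("wrist"); im=viewer.read_camera("wrist");cv2.imwrite("pics/w1.png",im[:,:,::-1]);np.save("w1.npy",i["camera_from_world"])
for c in HUE: print(c,[(a,b) for a,b,_ in blobs(im,c)])
for a,b,m in blobs(im,"red"):
  if a[4]>100:
    r=cv2.minAreaRect(np.argwhere(m)[:,::-1].astype(np.float32));print(r)
    for z in (207,225):print([onplane(i,p,z).round(1)[:2].tolist() for p in cv2.boxPoints(r)])
E
```

```text
3.475 [407.22692183 -80.78068462 304.50428672] [ 3.14156872e+00 -2.55784733e-04  3.09321366e+00] [-3.55197050e-01  8.71756846e-02  1.89792065e+00 -5.94578836e-05
  1.15674739e+00 -1.87759045e+00]
red [([302, 187, 17, 42, 352], [307.6, 204.9])]
yellow [([280, 265, 19, 11, 63], [291.9, 268.0]), ([280, 271, 8, 7, 20], [283.6, 273.7]), ([317, 307, 6, 25, 34], [318.8, 318.4]), ([279, 323, 2, 15, 16], [279.1, 330.4])]
blue [([271, 271, 8, 7, 38], [275.3, 274.7]), ([269, 306, 10, 16, 85], [273.8, 311.8]), ([287, 307, 10, 22, 195], [291.7, 317.1]), ([308, 306, 10, 23, 49], [310.7, 316.1])]
green [([88, 237, 75, 30, 283], [130.6, 243.4]), ([90, 242, 3, 9, 17], [90.6, 246.2])]
((309.8414611816406, 207.41424560546875), (15.637025833129883, 40.81747817993164), 1.847610354423523)
[[441.6, -38.0], [402.1, -36.6], [403.2, -22.6], [442.8, -23.4]]
[[433.8, -40.7], [397.0, -39.4], [398.1, -26.3], [435.0, -27.1]]
```

View pics/w1.png

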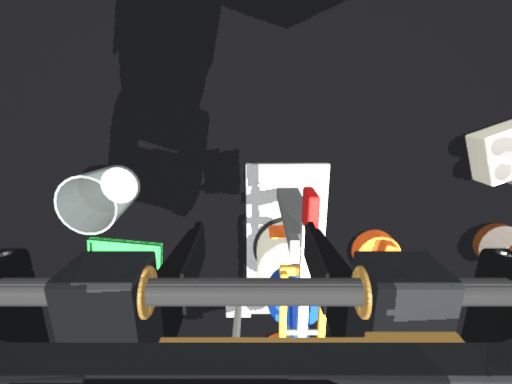

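The wrist picture shows the tab at (308,205), the station below it and the beaker at the left, around (100,200). The tab is near (423, -31) at a height of about 207, which agrees with the hinge distance of 230. Grasping it now.

Call:
move_arm(
  moves=[-0.09, 0.335, 0, 0, 0, 0, 0, 0, 0, 0, 0.3, 0, 0, 0, 0.25, 0, 0, 0, 0.1, 0, 0, 0, 0.067, 0, 0, 0, 0, 0],
  claw=45,
)

```text
t: 4.4
eef_pos: [423.1, -31.6, 196.9]
tcp_rot: [-3.142, -0.001, 3.093]
ft_force: [-0.6, -0.1, 0.3]
opening: 0.474
grip_force: 0.0
```

Call:
move_arm(
  moves=[0, 0, 0, 0, 0, 0, 0, 0, 0, 0, 0, 0, 0, 0, 0, 0, 0, 0, 0, 0],
  claw=0,
)

```text
t: 5.03
eef_pos: [423.3, -30.6, 197.3]
tcp_rot: [3.14, 0.0, 3.093]
ft_force: [1.6, 8.0, 1.9]
opening: 0.103
grip_force: 30.0
```

Call:
move_arm(
  moves=[0, 0, -0.08, 0, 0, 0, -0.08, 0, 0, 0, -0.08, 0, 0, 0, -0.08, 0, 0, 0, 0, 0],
)

```text
t: 5.65
eef_pos: [424.9, -30.6, 245.9]
tcp_rot: [3.14, 0.005, 3.093]
ft_force: [8.1, 7.9, -3.3]
opening: 0.106
grip_force: 30.0
```

```bash
python3 - <<'E'
from h import *
s=monitor.state();p=s["eef_pos"];print(s["t"],p,s["tcp_rot"],s["ft_force"])
h=np.array([655.4,-42.]);v=p[:2]-h;r=np.hypot(*v);a0=np.arctan2(v[1],v[0]);print(r,a0)
# arc: clockwise from above by 1.32 rad, tool yaw turning with it
y=s["tcp_rot"][2]; d=1.32/12
# chord in tool frame, constant every row: 
v2=np.array([v[0]*np.cos(d)+v[1]*np.sin(d),-v[0]*np.sin(d)+v[1]*np.cos(d)]);dd=v2-v
tx=np.array([np.cos(y),np.sin(y)]);ty=np.array([np.sin(y),-np.cos(y)])
print("per row tool shift/150",dd@tx/150,dd@ty/150,"turn",d/(np.pi/2))
E
```

```text
5.65 [424.92200529 -30.64933132 245.85425924] [3.14033515 0.00457058 3.0934846 ] [ 8.11113313  7.90614903 -3.26818092]
230.7573264843721 3.0923840279384027
per row tool shift/150 -0.009483691366862935 0.168870646161495 turn 0.07002817496043395
```

Call:
move_arm(
  moves=[-0.0024, 0.0845, 0, 0.035, -0.0024, 0.0845, 0, 0.035, -0.0024, 0.0845, 0, 0.035, -0.0024, 0.0845, 0, 0.035, -0.0024, 0.0845, 0, 0.035, -0.0024, 0.0845, 0, 0.035, -0.0024, 0.0845, 0, 0.035, -0.0024, 0.0845, 0, 0.035, -0.0024, 0.0845, 0, 0.035, -0.0024, 0.0845, 0, 0.035],
)

```text
t: 6.9
eef_pos: [463.8, 87.7, 245.3]
tcp_rot: [3.141, 0.002, 2.543]
ft_force: [3.4, -1.2, -0.2]
opening: 0.104
grip_force: 30.0
```

Call:
move_arm(
  moves=[-0.0024, 0.0845, 0, 0.035, -0.0024, 0.0845, 0, 0.035, -0.0024, 0.0845, 0, 0.035, -0.0024, 0.0845, 0, 0.035, -0.0024, 0.0845, 0, 0.035, -0.0024, 0.0845, 0, 0.035, -0.0024, 0.0845, 0, 0.035, -0.0024, 0.0845, 0, 0.035, -0.0024, 0.0845, 0, 0.035, -0.0024, 0.0845, 0, 0.035],
)

```text
t: 8.15
eef_pos: [559.3, 168.6, 245.4]
tcp_rot: [3.141, -0.0, 1.993]
ft_force: [-0.7, 2.8, 4.2]
opening: 0.102
grip_force: 30.0
```

Call:
move_arm(
  moves=[-0.0024, 0.0845, 0, 0.035, -0.0024, 0.0845, 0, 0.035, -0.0024, 0.0845, 0, 0.035, 0, 0, 0, 0],
)

```text
t: 8.65
eef_pos: [595.5, 181.5, 245.2]
tcp_rot: [3.141, -0.001, 1.829]
ft_force: [-0.9, 5.2, 3.2]
opening: 0.104
grip_force: 30.0
```

Call:
move_arm(
  moves=[0, 0, -0.0, 0, 0, 0, 0.1, 0, 0, 0, 0.1, 0, 0, 0, 0.1, 0, 0, 0, 0, 0],
)

```text
t: 9.28
eef_pos: [594.4, 181.9, 199.4]
tcp_rot: [-3.141, -0.002, 1.83]
ft_force: [0.4, 7.2, -2.6]
opening: 0.104
grip_force: 30.0
```

Call:
move_arm(
  moves=[0, 0, 0, 0, 0, 0, 0, 0, 0, 0, 0, 0, 0, 0, 0, 0, 0, 0, -0.3, 0, 0, 0, -0.3, 0, 0, 0, -0.15, 0, 0, 0, 0, 0],
  claw=50,
)

```text
t: 10.28
eef_pos: [595.2, 180.5, 314.0]
tcp_rot: [3.139, 0.0, 1.829]
ft_force: [-0.3, 0.0, -0.2]
opening: 0.521
grip_force: 0.0
```

```bash
cat >> h.py <<'E'
def rel(x,y,z):
    s=monitor.state();p=s["eef_pos"];w=s["tcp_rot"][2];d=np.array([x,y,z])-p
    print("t",round(s["t"],2),"pos",p.round(1),"yaw",round(w,3),"j6",round(s["joints"][5],2),"tool shift/150",np.round([(d[0]*np.cos(w)+d[1]*np.sin(w))/150,(d[0]*np.sin(w)-d[1]*np.cos(w))/150,-d[2]/150],3))
E
python3 - <<'E'
from h import *
ims=[]
for n in ("top","scene"):
    im=viewer.read_camera(n);cv2.imwrite(f"pics/{n}2.png",im[:,:,::-1])
    c=im[110:260,200:400] if n=="top" else im[110:260,180:380]
    ims.append(cv2.resize(c,None,fx=2,fy=4) if 0 else cv2.resize(c,None,fx=4,fy=4,interpolation=cv2.INTER_CUBIC)[:,:,::-1])
    print(n,[(a,b) for a,b,_ in blobs(im,"blue")])
cv2.imwrite("pics/c2.png",ims[0])
rel(500,-40,290)
E
```

```text
top [([462, 162, 11, 41, 57], [466.9, 182.1]), ([268, 178, 23, 25, 440], [279.0, 190.6])]
scene [([249, 162, 24, 19, 228], [261.9, 171.0])]
t 10.38 pos [594.5 180.4 311.5] yaw 1.829 j6 -0.07 tool shift/150 [-1.26  -0.985  0.143]
```

View pics/c2.png

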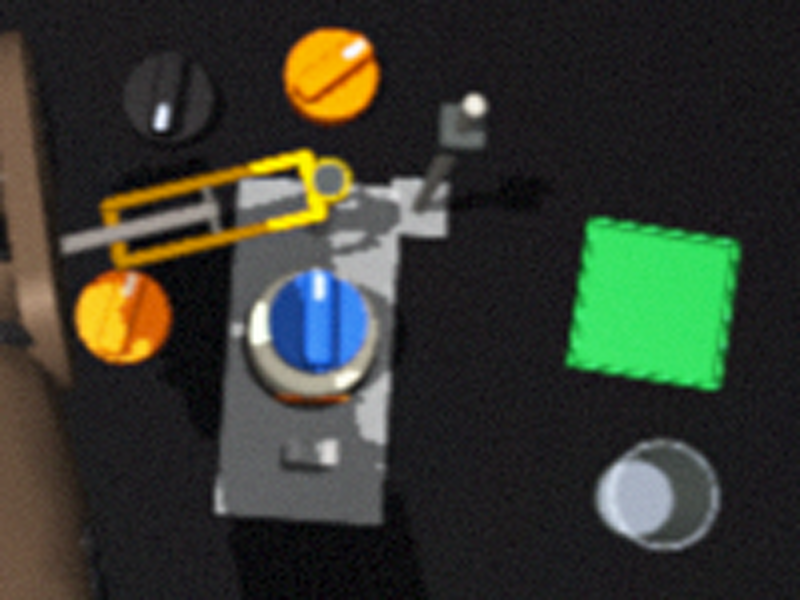

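The top crop shows the gate open at about 1.3 rad. The blue cap is uncovered at crop pixel (318,320), with its bar along the station's x axis. It is the only blue cap, and it sits on the bottle; the orange and black ones are decoys. Moving above it.

Call:
move_arm(
  moves=[-0.336, -0.158, 0, 0, -0.336, -0.158, 0, 0, -0.336, -0.158, 0, 0, -0.336, -0.158, 0, 0, 0, 0, 0, 0.11, 0, 0, 0, 0.11, 0, 0, 0, 0.11, 0, 0, 0, 0.11, 0, 0, 0, 0.11, 0, 0, 0, 0.11],
)

```text
t: 11.62
eef_pos: [554.3, -38.6, 310.9]
tcp_rot: [-3.14, 0.001, 0.787]
ft_force: [-0.4, 0.4, -0.1]
opening: 0.526
grip_force: 0.0
```

Call:
move_arm(
  moves=[0, 0, 0, 0.11, 0, 0, 0, 0.11, 0, 0, 0, 0.11, 0, 0, 0, 0.11, 0, 0, 0, 0.093, 0, 0, 0, 0],
  claw=60,
)

```text
t: 12.38
eef_pos: [554.4, -38.6, 311.2]
tcp_rot: [-3.141, 0.002, -0.044]
ft_force: [0.3, 0.3, -1.0]
opening: 0.628
grip_force: 0.0
```

```bash
python3 - <<'E'
from h import *
S=viewer.camera_info("scene");T=viewer.camera_info("top")
i=viewer.camera_info("wrist"); im=viewer.read_camera("wrist");cv2.imwrite("pics/w2.png",im[:,:,::-1])
print("bar top from top cam",onplane(T,(279.5,190),184).round(1))
# bright shoulder/bar edges in top view: bar orientation
print("bar ends",onplane(T,(200+318/4,110+272/4),184).round(1),onplane(T,(200+317/4,110+370/4),184).round(1))
for a,b,m in blobs(im,"blue",s=100,v=40): print(a,b,onplane(i,b,165).round(1))
rel(560,-38,290)
c=cv2.resize(im[150:384,130:390],None,fx=3,fy=2.5,interpolation=cv2.INTER_CUBIC) if 0 else cv2.resize(im,(800,600))
cv2.imwrite("pics/w2v.png",c[:,:,::-1])
E
```

```text
bar top from top cam [557.1 -37.1 184. ]
bar ends [591.3 -36.5 184. ] [521.8 -37.1 184. ]
[224, 137, 61, 73, 2823] [257.3, 173.1] [560.5 -41.8 165. ]
t 12.43 pos [554.5 -38.6 311.4] yaw -0.042 j6 1.42 tool shift/150 [ 0.037 -0.005  0.143]
```

View pics/w2v.png

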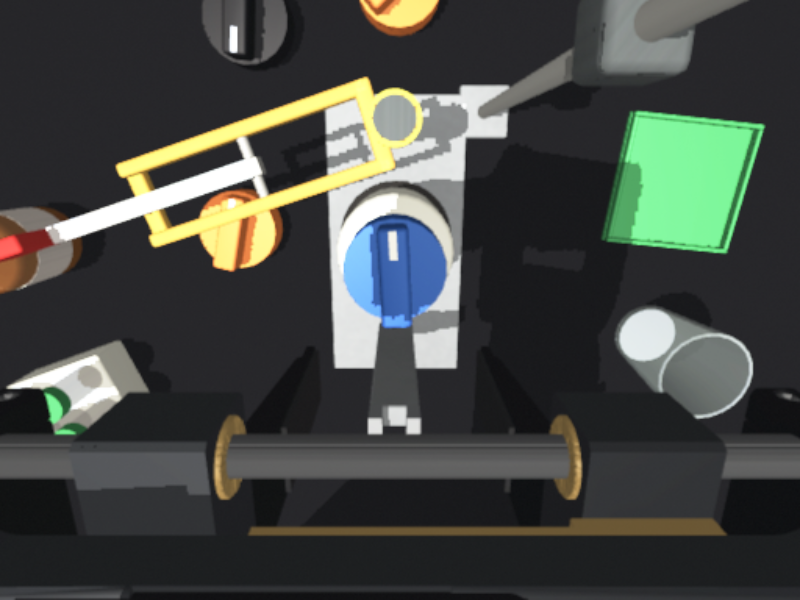

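The wrist view clearly shows the open gate, the cap with its bar from (393,228) to (396,318), the tray with rim corners (633,112), (763,126), (727,252) and (604,240), and the rod at the upper right.

```bash
python3 - <<'E'
from h import *
i=viewer.camera_info("wrist");T=viewer.camera_info("top");k=512/800
e=[onplane(i,(393*k,228*k),184),onplane(i,(396*k,322*k),184)]
print("bar ends",np.round(e,1).tolist(),"mid",np.mean(e,0).round(1),"yaw",np.arctan2(*(e[0]-e[1])[1::-1]))
# shoulder circle: blue disc widest points
for uv in ((343,266),(447,266)): print("disc edge@158",onplane(i,(uv[0]*k,uv[1]*k),158).round(1))
p,r=tri([ray(i,(393*k,245*k)),ray(T,(200+319/4,110+285/4))]);print("mark 2view",p.round(1),round(r,1))
tc=[(633,112),(763,126),(727,252),(604,240)]
q=np.array([onplane(i,(u*k,v*k),14) for u,v in tc]);print("tray",q.round(1).tolist(),q.mean(0).round(1))
print("sides",[round(np.linalg.norm(q[j]-q[j-1]),1) for j in range(4)],"yaw",np.arctan2(*(q[0]-q[3])[1::-1]),np.arctan2(*(q[1]-q[2])[1::-1]))
m=np.mean(tc,0)*k;tt=(200+653/4,110+303/4)
p,r=tri([ray(i,m),ray(T,tt)]);print("tray centre 2view",p.round(1),round(r,1))
rel(558,-38,165)
E
```

```text
bar ends [[591.9, -37.3, 184.0], [530.7, -36.6, 184.0]] mid [561.3 -36.9 184. ] yaw -0.012035026472641354
disc edge@158 [563.7  -1.5 158. ]
disc edge@158 [560.8 -72.7 158. ]
mark 2view [581.8 -37.1 186.5] 0.2
tray [[663.9, -256.3, 14.0], [646.9, -375.9, 14.0], [531.0, -360.9, 14.0], [547.9, -239.5, 14.0]] [ 597.4 -308.1   14. ]
sides [np.float64(117.2), np.float64(120.7), np.float64(116.9), np.float64(122.6)] yaw -0.14422086487000776 -0.1285051468184622
tray centre 2view [ 598.6 -312.6    5.8] 0.5
t 12.43 pos [554.5 -38.6 311.4] yaw -0.042 j6 1.42 tool shift/150 [ 0.023 -0.005  0.976]
```

Call:
move_arm(
  moves=[0.044, -0.009, 0, 0, 0, 0, 0.3, 0, 0, 0, 0.3, 0, 0, 0, 0.2, 0, 0, 0, 0.13, 0, 0, 0, 0.066, 0, 0, 0, 0, 0],
  claw=50,
)

```text
t: 13.3
eef_pos: [561.5, -37.5, 162.9]
tcp_rot: [3.142, 0.001, -0.044]
ft_force: [0.1, -0.5, 0.5]
opening: 0.528
grip_force: 0.0
```

Call:
move_arm(
  moves=[0, 0, 0, 0, 0, 0, 0, 0, 0, 0, 0, 0, 0, 0, 0, 0],
  claw=0,
)

```text
t: 13.8
eef_pos: [561.5, -37.5, 163.5]
tcp_rot: [-3.142, -0.001, -0.045]
ft_force: [-0.4, 0.9, 2.9]
opening: 0.211
grip_force: 29.6
```

Call:
move_arm(
  moves=[0, 0, 0.015, 0, 0, 0, 0.015, 0, 0, 0, 0.015, 0, 0, 0, 0.003, 0, 0, 0, 0, 0, 0, 0, 0, 0],
)

```text
t: 14.55
eef_pos: [561.6, -37.5, 156.9]
tcp_rot: [3.141, -0.001, -0.045]
ft_force: [-2.4, 1.5, 9.8]
opening: 0.206
grip_force: 29.6
```

Call:
move_arm(
  moves=[0, 0, 0.008, 0, 0, 0, 0, 0],
)

```text
t: 14.8
eef_pos: [561.7, -37.5, 155.7]
tcp_rot: [3.141, -0.001, -0.045]
ft_force: [-1.6, 1.4, 10.4]
opening: 0.206
grip_force: 29.8
```

Call:
move_arm(
  moves=[0, 0, 0, -0.067, 0, 0, 0, -0.067, 0, 0, 0, -0.067, 0, 0, 0, -0.067, 0, 0, 0, -0.067, 0, 0, 0, -0.067, 0, 0, 0, -0.067, 0, 0, 0, -0.067, 0, 0, 0, -0.067, 0, 0, 0, -0.067],
)

```text
t: 16.05
eef_pos: [562.2, -37.6, 155.9]
tcp_rot: [3.139, -0.001, 1.011]
ft_force: [0.2, 2.0, 10.8]
opening: 0.208
grip_force: 29.9
```

Call:
move_arm(
  moves=[0, 0, 0, 0, 0, 0, -0.03, 0, 0, 0, -0.05, 0, 0, 0, -0.1, 0, 0, 0, -0.1, 0, 0, 0, -0.15, 0, 0, 0, -0.15, 0, 0, 0, 0, 0],
)

```text
t: 17.05
eef_pos: [561.9, -37.7, 243.5]
tcp_rot: [3.139, -0.001, 1.008]
ft_force: [-0.5, -0.3, -1.7]
opening: 0.211
grip_force: 29.9
```

```bash
python3 - <<'E'
from h import *
i=viewer.camera_info("wrist");im=viewer.read_camera("wrist");cv2.imwrite("pics/w3.png",cv2.cvtColor(im,cv2.COLOR_RGB2BGR))
for n in("wrist","scene","top"):
    print(n,[(a,b) for a,b,_ in blobs(im if n=="wrist" else viewer.read_camera(n),"blue",s=100,v=40)])
rel(598,-310,240)
E
```

```text
wrist [([197, 172, 116, 106, 7313], [254.4, 220.6]), ([239, 306, 32, 3, 90], [254.5, 307.0])]
scene [([158, 135, 31, 10, 42], [172.7, 139.3]), ([247, 134, 28, 31, 564], [260.1, 151.9])]
top [([462, 162, 11, 42, 77], [467.1, 182.3])]
t 17.2 pos [561.  -37.5 241.1] yaw 1.008 j6 0.38 tool shift/150 [-1.404  1.178  0.007]
```

View pics/w3.png

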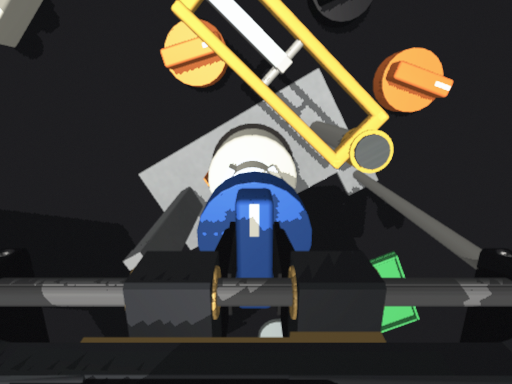

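The cap is off: it is in the fingers at (255,220) and the bottle mouth is empty behind it. To clear the rod I carry it to the tray by way of -x.

Call:
move_arm(
  moves=[-0.146, -0.231, 0, 0, -0.256, 0.161, 0, 0, -0.256, 0.161, 0, 0, -0.256, 0.161, 0, 0, -0.256, 0.161, 0, 0, -0.256, 0.161, 0, 0, -0.256, 0.161, 0, 0, 0.139, 0.22, 0, 0, 0.139, 0.22, 0, 0, 0, 0, 0, 0],
)

```text
t: 18.45
eef_pos: [599.4, -309.4, 239.6]
tcp_rot: [-3.139, -0.0, 1.009]
ft_force: [-0.1, 0.1, -1.4]
opening: 0.207
grip_force: 29.9
```

```bash
python3 - <<'E'
from h import *
T=viewer.camera_info("top");im=viewer.read_camera("top");sc=viewer.read_camera("scene");S=viewer.camera_info("scene")
print([(a,b) for a,b,_ in blobs(sc,"blue",s=100,v=40)],[(a,b) for a,b,_ in blobs(sc,"green")])
rel(598,-310,60); print(monitor.state()["grip_force"])
for a,b,_ in blobs(sc,"blue",s=100,v=40):
    if a[4]>200: print("cap centre guess z=+28:",onplane(S,b,monitor.state()["eef_pos"][2]-10).round(1))
E
```

```text
[([197, 107, 10, 23, 116], [201.0, 119.0]), ([213, 112, 8, 17, 77], [216.8, 119.3]), ([158, 137, 24, 8, 34], [169.0, 140.4])] [([213, 170, 12, 20, 199], [218.3, 179.6]), ([189, 172, 21, 21, 313], [200.8, 181.1]), ([358, 228, 47, 32, 561], [381.9, 242.3])]
t 18.55 pos [ 597.6 -309.4  240.3] yaw 1.008 j6 -0.01 tool shift/150 [-0.002  0.005  1.202]
29.912697672843933
```

Call:
move_arm(
  moves=[0, 0, 0.27, 0, 0, 0, 0.27, 0, 0, 0, 0.27, 0, 0, 0, 0.27, 0, 0, 0, 0.12, 0, 0, 0, 0.04, 0, 0, 0, 0, 0],
)

```text
t: 19.42
eef_pos: [598.3, -310.0, 56.7]
tcp_rot: [3.14, 0.0, 1.008]
ft_force: [0.4, -0.1, -0.9]
opening: 0.207
grip_force: 29.9
```

Call:
move_arm(
  moves=[0, 0, 0.02, 0, 0, 0, 0.02, 0, 0, 0, 0, 0],
)

```text
t: 19.8
eef_pos: [598.0, -309.7, 49.9]
tcp_rot: [3.141, 0.0, 1.008]
ft_force: [-0.0, -0.4, -2.4]
opening: 0.207
grip_force: 29.9
```

Call:
move_arm(
  moves=[0, 0, 0.02, 0, 0, 0, 0.02, 0, 0, 0, 0.015, 0, 0, 0, 0, 0],
)

```text
t: 20.3
eef_pos: [597.9, -309.7, 41.3]
tcp_rot: [-3.141, 0.0, 1.008]
ft_force: [0.1, 0.0, -2.1]
opening: 0.211
grip_force: 29.9
```

Call:
move_arm(
  moves=[0, 0, 0.008, 0, 0, 0, 0.008, 0, 0, 0, 0, 0],
)

```text
t: 20.68
eef_pos: [598.1, -309.8, 39.5]
tcp_rot: [3.141, 0.0, 1.008]
ft_force: [-1.5, 0.4, 3.2]
opening: 0.205
grip_force: 29.9
```

Call:
move_arm(
  moves=[0, 0, 0, 0, 0, 0, 0, 0, 0, 0, 0, 0, 0, 0, 0, 0, 0, 0, -0.1, 0, 0, 0, -0.3, 0, 0, 0, -0.4, 0, 0, 0, -0.4, 0, 0, 0, 0, 0, 0, 0, 0, 0],
  claw=45,
)

```text
t: 21.92
eef_pos: [597.7, -309.5, 219.5]
tcp_rot: [3.141, 0.0, 1.008]
ft_force: [1.1, 0.1, -0.5]
opening: 0.471
grip_force: 0.0
```

```bash
python3 - <<'E'
from h import *
i=viewer.camera_info("wrist");im=viewer.read_camera("wrist");cv2.imwrite("pics/w4.png",im[:,:,::-1])
cv2.imwrite("pics/s4.png",viewer.read_camera("scene")[:,:,::-1]);tp=viewer.read_camera("top");cv2.imwrite("pics/t4.png",tp[:,:,::-1])
print([(a,b,onplane(i,b,45).round(1)) for a,b,_ in blobs(im,"blue",s=100,v=40)]);rel(598,-310,240)
a=cv2.imread("pics/w4.png")
b=cv2.imread("pics/s4.png")
cv2.imwrite("pics/v4.png",np.hstack([cv2.resize(a,(400,300)),cv2.resize(b,(400,300))]))
E
```

```text
[([229, 141, 53, 65, 1029], [256.5, 175.7], array([ 597.9, -312.2,   45. ]))]
t 22.07 pos [ 597.6 -309.5  217.9] yaw 1.008 j6 -0.01 tool shift/150 [-0.002  0.004 -0.148]
```

View pics/v4.png

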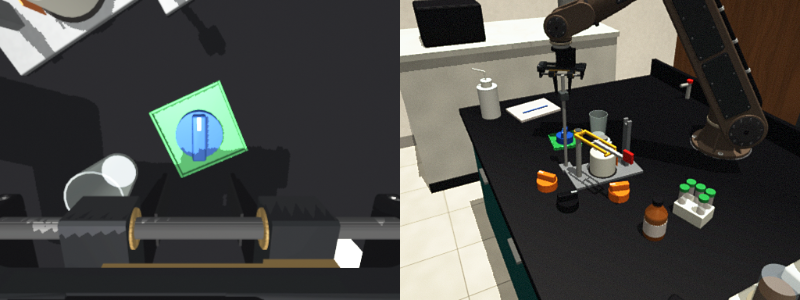

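The left half shows the cap, bar up, centred in the tray at (200,133); the right half agrees. Last check is the gate angle from the top view.

```bash
python3 - <<'E'
from h import *
T=viewer.camera_info("top");tp=cv2.imread("pics/t4.png")[:,:,::-1].copy()
for n,z in(("red",225),("yellow",200),("blue",50)):
    print(n,[(a,b,onplane(T,b,z).round(0)) for a,b,_ in blobs(tp,n)])
h=np.array([655.4,-42])
for a,b,_ in blobs(tp,"red"):
    d=onplane(T,b,225)[:2]-h; print("gate angle",np.arctan2(d[1],-d[0])-0.045,np.hypot(*d))
E
```

```text
red [([194, 169, 15, 9, 83], [201.0, 173.2], array([593., 181., 225.]))]
yellow [([272, 118, 16, 16, 153], [279.0, 125.0], array([741., -31., 200.])), ([277, 127, 16, 12, 87], [285.9, 133.9], array([715., -52., 200.])), ([224, 147, 65, 31, 586], [255.0, 161.1], array([635.,  34., 200.])), ([220, 180, 14, 18, 180], [225.9, 188.6], array([556., 113., 200.])), ([231, 182, 11, 18, 87], [237.1, 191.0], array([550.,  82., 200.]))]
blue [([462, 162, 11, 41, 58], [466.9, 182.1], array([ 612., -625.,   50.])), ([353, 175, 13, 21, 120], [357.9, 184.6], array([ 596., -286.,   50.]))]
gate angle 1.2548107121981025 231.3078340899465
```

The gate stands at about 1.26 rad, past the 1.1 needed. Handing in.

```bash
python3 -c "
from h import *
print(order.job_done())"
```

```text
the job is handed in; nothing more can be done
None
```

The job is handed in: the gate stands open at about 1.26 rad, and the blue cap lies bar up in the middle of the green tray after about 22 s; the hand-in returned no verdict.

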